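Fetch the filter cartridge from under the hood sash and clip it into its holder

TASK

Push the clear sash of the small bench hood up until it stays open by itself, take the filter cartridge (white barrel, green tab) out from under it, and snap the cartridge down into the spring clips of the grey holder so that it is fully home, level, tab up. Leave the sash standing open and let go of everything, and do not upset the other things on the bench.

Things in the scene. Friction and masses are not known exactly. Their poses are not given: they have to be found in the camera images.
- hood: Fixed clear bench hood, 294 mm wide (y), 165 mm deep; its open front, closed by a sash, looks to the robot's right. Origin on the bench in the sash plane, at mid width; x points into the hood, z up. 266 mm clear between the front guides (posts 470 mm high, 13 mm before and behind the sash plane). Inner floor 8 mm over the bench, from 30 mm before the sash plane; roof 247 mm up.
- sash (a joint): Height of the sash above shut, m: 0 shut (lower edge 10 mm over the bench) to 0.22 fully up (lower edge 230 mm). Slides straight up. 0.5 kg with a counterweight that helps more the higher it is: 5 to 8 N lift it. Let go below about 0.14 it slides back down; above 0.15 friction holds it. A gripper reaching in tilted needs nearly the full height.
- sash_handle (a point): Middle of the black bow handle on the sash: upright round bar 12 mm thick, 60 mm long, 45 mm in front of the sash plane, at mid width, standoffs 30 mm above and below. 105 mm over the bench when shut; rises with the sash. Gap behind the bar about 33 mm: a tool pointing straight down hits the sash; lean it back out of the hood 30 to 45 degrees and pinch sideways. Axes as hood.
- cartridge_grip (a point): Middle of the grip tab of the loose filter cartridge (about 0.15 kg): upright green tab 12 mm thick (y), 36 mm long (x), top 18 mm above this point, on the middle of the barrel, 38 mm above its axis. x along the barrel, z up. At first it stands on the hood floor, barrel axis 15 mm over that floor, pointing out of the hood within 0.2 rad.
- cartridge_axis (a point): Centre of the same cartridge on the axis of its barrel: white barrel 20 mm in diameter, between two square green end caps 30 x 30 mm, 12 mm thick; overall length 120 mm along x. Both ends are alike.
- holder_seat (a point): Where the barrel's centre lies when fully home in the fixed grey clip holder: 32 mm over the bench, over the middle of its base (150 x 66 x 10 mm). x along the barrel, z up. Two pairs of sprung steel jaws, 12 mm wide, 33 mm either side along x, open upward, tips 16 mm above the axis. The barrel meets them about 16 mm above home; pressed straight down (6 to 15 N) it snaps in. Either way round.
- dropper: Small white dropper bottle, 26 mm wide, 68 mm high, standing in a back corner inside the hood. Origin at the centre of its underside. Bystander.
- reagent_c: White bottle with red cap, 55 mm wide, 125 mm high, beyond the holder. Origin at the centre of its underside. Bystander.
- reagent_a: White bottle with blue cap, 48 mm wide, 105 mm high, beyond the holder. Origin at the centre of its underside. Bystander.
- bench_timer: White bench timer, 21 x 62 x 54 mm high, beyond the hood. Origin at the centre of its underside. Bystander.
- tape_roll: Beige tape roll lying flat, 66 mm wide, 18 mm high, at the front left. Origin at the centre of its underside. Bystander.
- cuvette_box: White lidded box, 54 x 80 x 34 mm high, at the front. Origin at the centre of its underside. Bystander.
- beaker: Clear beaker, 51 mm wide, 52 mm high, beyond the hood. Origin at the centre of its underside. Bystander.

How it is judged:
By the outcome, as a careful person would: the job done as asked, in the order asked, and still so for the second after the job is handed in, with the robot touching nothing.
It also fails if it takes over 51 s, if anything falls off the work surface, if the arm or the gripper's body presses on something with over 40 N, if the wrist force passes 120 N, or if a joint passes its speed limit or range.

ROBOT

A 7-joint arm with a two-finger parallel gripper is mounted at the origin on a cart in front of the work surface, level with it; the furniture and walls round the work are solid. World frame = base frame: x ahead of the robot, y to its left, z up, the work surface at z = 0. Lengths are in mm, angles in rad, forces in N, time in s.
With the tool pointing down it reaches from about 400 to 875 mm from the base axis. Payload 6.5 kg.
Tool frame: the origin (TCP) lies midway between the tips of the shut fingers; the grasp point (between the pads) lies manip.pinch_z behind it (manip.pinch_z is the distance from the TCP to the grasp point, in mm); x points along the fingers, z is the direction in which the jaws open and shut, and the axes are right-handed (so a half turn about x gives the same grasp; the last joint's range is limited). The gripper opens to 88 mm and grips with 3 to 60 N. Pads are 18 mm wide; open, the fingers measure 123 mm over their backs; the gripper's body (75 mm by 187 mm) begins 45 mm behind the grasp point.
Start: joints at [1.242, 0.536, -0.004, 1.538, 0.003, 1.067, -0.071], TCP at [168.857, -627.676, 238.716] pointing down, gripper open.
Joint ranges: [-2.7, 2.7], [-0.37, 2.16], [-1.27, 1.26], [0.24, 2.4], [-1.31, 4.45], [0.19, 1.91], [-2.76, 2.76]. Speed limits (rad/s): [2.39, 2.39, 3.14, 3.14, 3.14, 3.14, 3.14].

INTERFACE

Orientations are given as a unit quaternion [x, y, z, w].
In Python, from station import manip, effector, solver, eyes gives the robot as it stands. The module is installed in compiled form; this text tells all that it offers. Calls block until the motion is done:
- manip.goto(position, orientation): joint-space move of the TCP to a pose.
- manip.move_straight(position, velocity=150, orientation=None, max_force=None): straight line of the TCP; orientation=None keeps the orientation; velocity is the mean speed in mm/s. With max_force (N) it stops when the force on the tool has changed by that much, and returns True; else False.
- manip.move_joints(angles): joint-space move.
- effector.gripper_open() and effector.close(force=None): open the fingers fully, or close them until they stop; force is the grip in N (None keeps the last).
- manip.pause(seconds).
- solver.ik(position, orientation): joint angles nearest the present ones, or None.
- eyes.snapshot(name): name is "scene" or "top" or "wrist"; returns a dict with "img" (480x640x3 uint8, red, green, blue), "K" (3x3 intrinsics, pixels), "dist_coeffs" ([k1, k2, p1, p2, k3] as OpenCV has them; the pictures are not rectified), "pose" (4x4, takes a point from camera to world coordinates). Camera axes: x right, y down, z forward; pixel columns grow to the right and rows downward; lengths in mm; the calibration is good to about 2 mm. A picture is of the moment at which its call begins. There is no depth.
A pose or a line that the arm cannot do raises manip.Unreachable and nothing moves.
- manip.finish_job(): hands the job in, once; it reports no verdict.
Trained networks look in the newest picture that a camera, given by its name, has taken for a name from the list of things; names that differ only in an ending like _2 or _b are one class to them, and where a whole thing is asked for, a point or a joint stands for the part that bears it (a point fixed in the world has none). Each returns a list of dicts, best first, with "confidence" (0 to 1); they miss things now and then, are a little off and sometimes report something else, mostly with a low value. They report only what shows in the picture. A call takes as long as a camera call.
- eyes.look_for(camera, label): "uv" ([column, row] in pixels, amid what is visible of it).
Readings, each from a call of its own:
- manip.current_t(): time.
- manip.current_qpos(): joint angles.
- manip.current_qd(): joint speeds.
- manip.current_tau(): joint torques, N m.
- manip.current_ee_pos(): TCP position.
- manip.current_tool_rot(): TCP orientation.
- manip.current_force(): force on the tool from outside, world axes, zero at the start.
- manip.current_wrist_torque(): the same for the moment, N m.
- manip.current_width(): opening from 0.0 (shut) to 1.0 (fully open).
Only numpy, scipy, OpenCV 4.12 (cv2) and the standard library are available. Lean on these libraries where they do the work, as an engineer would, in place of code of your own. Each camera call takes 0.05 s, during which the arm holds its last target.

## Working session

There is one attempt and no reset: what is moved stays moved. The work goes in short steps, each a Python script; the robot and the scene stay as the last script left them, time stands still between calls to the robot, and variables do not carry over. Pictures are saved under pics/ and viewed, and the job is handed in when it is done.

```bash
mkdir -p pics; cat > h.py <<'E'
import numpy as np, cv2
from station import manip, effector, solver, eyes
def snap(n,f=None):
    s=eyes.snapshot(n)
    if f: cv2.imwrite('pics/'+f+'.png',s['img'][:,:,::-1])
    return s
def proj(s,P):
    T=np.linalg.inv(np.array(s['pose'])); r,_=cv2.Rodrigues(T[:3,:3])
    return cv2.projectPoints(np.array(P,float).reshape(-1,1,3),r,T[:3,3],np.array(s['K']),np.array(s['dist_coeffs']))[0].reshape(-1,2)
def ray(s,uv):
    p=cv2.undistortPoints(np.array(uv,float).reshape(1,1,2),np.array(s['K']),np.array(s['dist_coeffs'])).ravel()
    T=np.array(s['pose']); d=T[:3,:3]@np.array([p[0],p[1],1.]); return T[:3,3],d/np.linalg.norm(d)
def onz(s,uv,z):
    o,d=ray(s,uv); return o+d*(z-o[2])/d[2]
def tri(rs):
    A=np.zeros((3,3));b=np.zeros(3)
    for o,d in rs:
        M=np.eye(3)-np.outer(d,d);A+=M;b+=M@o
    return np.linalg.solve(A,b)
E
python3 - <<'E'
from h import *
np.set_printoptions(precision=1,suppress=True)
for c in ['scene','top','wrist']:
    s=snap(c,c+'0'); print(c,np.array(s['pose']),np.array(s['K']).ravel(),s['dist_coeffs'])
    for l in ['hood','sash_handle','cartridge_grip','holder_seat','dropper','reagent_c','reagent_a','bench_timer','tape_roll','cuvette_box','beaker']:
        r=eyes.look_for(c,l)
        print(l,[(np.round(x['uv']),round(x['confidence'],2)) for x in r[:2]])
print(manip.pinch_z,manip.current_tool_rot(),manip.current_t())
E
```

```text
scene [[  -0.5   -0.5    0.7 -372.8]
 [  -0.9    0.3   -0.4  397.7]
 [   0.    -0.8   -0.6  876.3]
 [   0.     0.     0.     1. ]] [520.5   0.  315.8   0.  520.5 242.6   0.    0.    1. ] [-0.1  0.   0.   0.   0. ]
hood [(array([280., 230.]), 0.9)]
sash_handle []
cartridge_grip []
holder_seat [(array([393., 268.]), 0.71)]
dropper [(array([168., 259.]), 0.58)]
reagent_c [(array([388., 212.]), 0.73), (array([404., 206.]), 0.57)]
reagent_a [(array([388., 212.]), 0.73), (array([404., 206.]), 0.57)]
bench_timer []
tape_roll [(array([243., 353.]), 0.78), (array([168., 259.]), 0.35)]
cuvette_box [(array([368., 306.]), 0.79)]
beaker [(array([168., 256.]), 0.86)]
top [[  -0.3   -0.7    0.6 -195.3]
 [  -1.     0.2   -0.2  191.7]
 [   0.    -0.6   -0.8 1072.3]
 [   0.     0.     0.     1. ]] [459.3   0.  314.7   0.  459.3 245.3   0.    0.    1. ] [-0.  0.  0.  0.  0.]
hood [(array([290., 233.]), 0.8), (array([362., 305.]), 0.74)]
sash_handle [(array([325., 244.]), 0.67), (array([363., 307.]), 0.53)]
cartridge_grip []
holder_seat [(array([401., 271.]), 0.68)]
dropper []
reagent_c [(array([401., 209.]), 0.87), (array([422., 207.]), 0.77)]
reagent_a [(array([401., 209.]), 0.87), (array([422., 207.]), 0.77)]
bench_timer [(array([191., 258.]), 0.7)]
tape_roll [(array([242., 339.]), 0.7)]
cuvette_box [(array([362., 306.]), 0.75), (array([186., 256.]), 0.2)]
beaker [(array([194., 236.]), 0.89)]
wrist [[   0.3   -0.9   -0.3  246.8]
 [  -1.    -0.2   -0.1 -606.9]
 [   0.     0.3   -1.   385. ]
 [   0.     0.     0.     1. ]] [368.8   0.  318.4   0.  368.8 238.2   0.    0.    1. ] [-0.  0.  0.  0.  0.]
hood []
sash_handle []
cartridge_grip []
holder_seat []
dropper []
reagent_c []
reagent_a []
bench_timer []
tape_roll []
cuvette_box []
beaker []
18.700000000000003 [ 0.4  0.6 -0.4  0.6] 1.8
```

View pics/scene0.png

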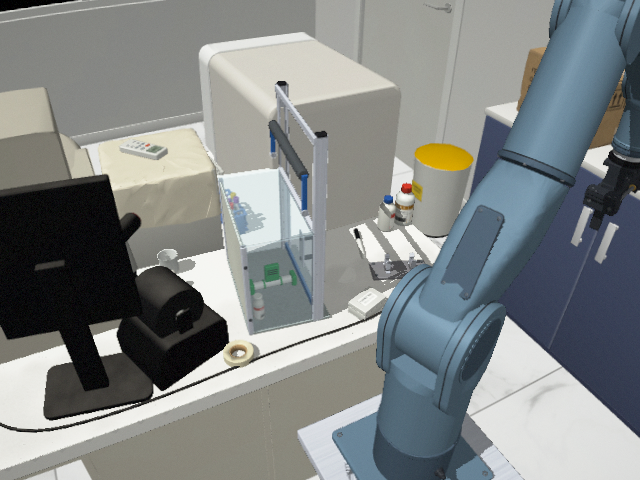

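View pics/top0.png

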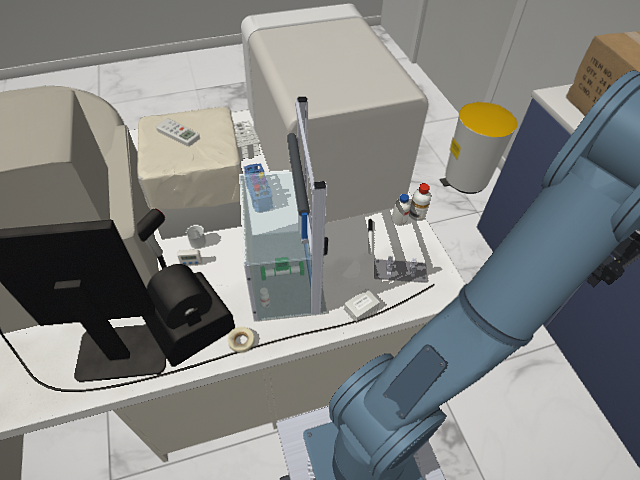

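```bash
python3 - <<'E'
import cv2
a=cv2.imread('pics/top0.png')[140:340,160:440]; cv2.imwrite('pics/top0c.png',cv2.resize(a,None,fx=2.8,fy=2.8,interpolation=cv2.INTER_CUBIC))
a=cv2.imread('pics/scene0.png')[120:340,160:440]; cv2.imwrite('pics/scene0c.png',cv2.resize(a,None,fx=2.7,fy=2.7,interpolation=cv2.INTER_CUBIC))
E
```

```text
(no output)
```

View pics/top0c.png

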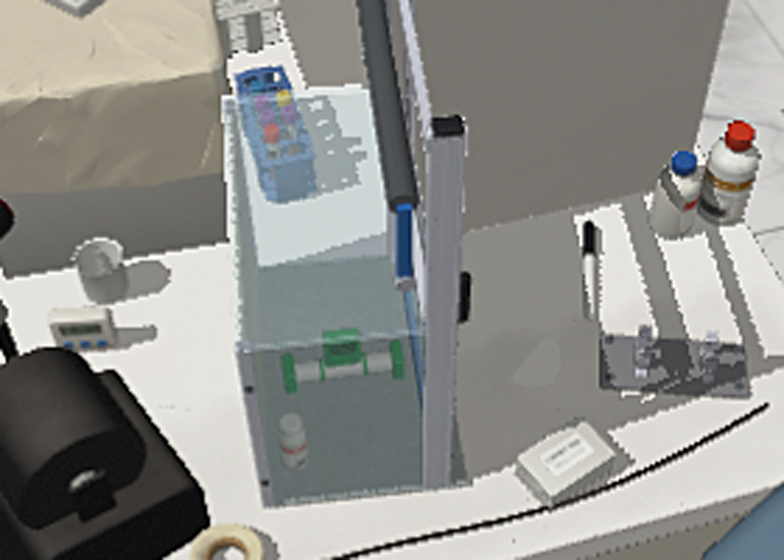

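View pics/scene0c.png

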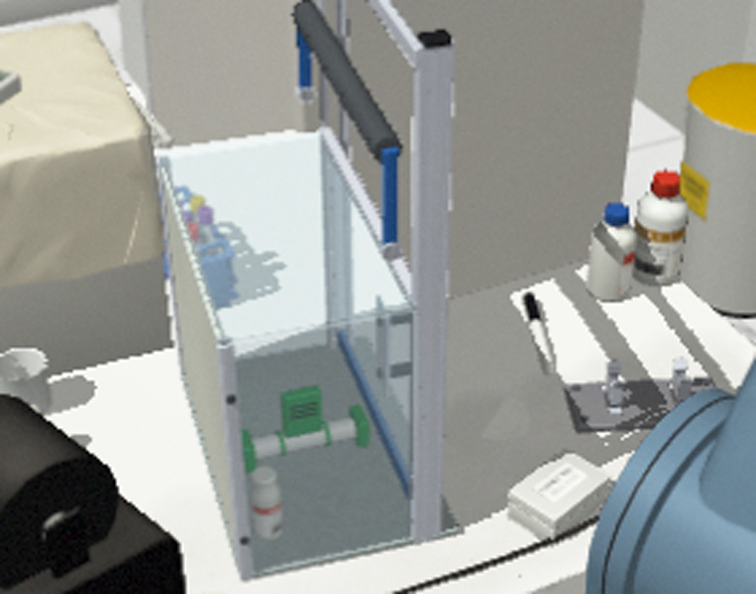

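```bash
python3 - <<'E'
from h import *
from scipy.optimize import least_squares
import pickle
np.set_printoptions(precision=2,suppress=True)
S={c:snap(c) for c in ['scene','top']}; pickle.dump(S,open('cams.pkl','wb'))
obs=[('top',(0,140,470),(319.6,185.4)),('top',(0,-140,470),(302,99.5)),('scene',(0,140,470),(320.7,134.4)),('scene',(0,-140,470),(282,85.5)),
('top',(165,147,247),(245,265)),('top',(165,-147,247),(240,175)),('scene',(165,147,247),(243.3,245.9)),('scene',(165,-147,247),(221,176.3))]
def pt(p,h):
    c,s=np.cos(p[2]),np.sin(p[2]); return np.array([p[0]+c*h[0]-s*h[1],p[1]+s*h[0]+c*h[1],h[2]])
f=lambda p: np.concatenate([proj(S[c],pt(p,h))[0]-uv for c,h,uv in obs])
r=least_squares(f,[600,-100,1.5],x_scale=[100,100,1],loss='soft_l1'); print(r.x,f(r.x).reshape(-1,2))
p=r.x
print('handle',pt(p,(-45,0,105)),[proj(S[c],pt(p,(-45,0,105))) for c in S])
for n,uv,z in [('cart end1',(160+289/2.8,140+370/2.8),23),('end2',(160+398/2.8,140+358/2.8),23),('tabtop',(160+343/2.8,140+335/2.8),79),('tape',(242,339),18),('cuv',(362,305),34),('hold',(401,271),10),('drop',(160+293/2.8,140+450/2.8),40),('timer',(190,258),40),('beak',(194,242),20)]:
    w=onz(S['top'],uv,z); c,s=np.cos(p[2]),np.sin(p[2]); d=w[:2]-p[:2]; print(n,w,[c*d[0]+s*d[1],-s*d[0]+c*d[1]])
for n,uv,z in [('cart end1',(160+249/2.7,120+450/2.7),23),('end2',(160+361/2.7,120+427/2.7),23),('tabtop',(160+300/2.7,120+392/2.7),79),('hold',(393,268),10)]:
    w=onz(S['scene'],uv,z); c,s=np.cos(p[2]),np.sin(p[2]); d=w[:2]-p[:2]; print(n,w,[c*d[0]+s*d[1],-s*d[0]+c*d[1]])
E
```

```text
[538.81 -39.79   1.4 ] [[ 1.15 -1.03]
 [ 1.84 -0.27]
 [-0.57 -1.21]
 [ 0.17 -3.06]
 [ 0.01  0.63]
 [ 1.19  0.64]
 [-3.    2.09]
 [-3.18  1.19]]
handle [531.08 -84.12 105.  ] [array([[317.61, 244.4 ]]), array([[326.65, 245.72]])]
cart end1 [553.34  92.13  23.  ] [np.float64(132.45079557428346), np.float64(8.349464275980608)]
end2 [536.41 -16.25  23.  ] [np.float64(22.774446064135514), np.float64(6.408592020413412)]
tabtop [538.83  38.01  79.  ] [np.float64(76.6460220689777), np.float64(13.340030577627683)]
tape [370.24 190.94  18.  ] [np.float64(198.33721512083957), np.float64(205.69942941483487)]
cuv [ 367.76 -131.09   34.  ] [np.float64(-119.32807283980512), np.float64(152.83054991317275)]
hold [ 453.99 -285.83   10.  ] [np.float64(-256.95778329202733), np.float64(41.29461879783339)]
drop [450.54 111.37  40.  ] [np.float64(133.74267594361413), np.float64(112.92536370606692)]
timer [647.54 279.95  40.  ] [np.float64(333.65633224838035), np.float64(-52.18735291219012)]
beak [719.88 262.36  20.  ] [np.float64(328.75393119233775), np.float64(-126.47789750643967)]
cart end1 [545.11  88.42  23.  ] [np.float64(127.38553625615386), np.float64(15.815160635503881)]
end2 [528.86 -16.75  23.  ] [np.float64(20.98609099539245), np.float64(13.758143943329944)]
tabtop [537.26  38.83  79.  ] [np.float64(77.18427942053668), np.float64(15.028702195059928)]
hold [ 463.31 -273.38   10.  ] [np.float64(-243.0890335221599), np.float64(34.255621514612876)]
```

```bash
cat >> h.py <<'E'
from scipy.spatial.transform import Rotation as Ro
HP=np.array([538.8,-39.8,1.4])
def hw(h,p=None):
    p=HP if p is None else p
    c,s=np.cos(p[2]),np.sin(p[2]); return np.array([p[0]+c*h[0]-s*h[1],p[1]+s*h[0]+c*h[1],h[2]])
def quat(yaw,tilt,sg=1):
    """tool pointing down, leaning back: approach = down*cos + dir(yaw)*sin ; jaws along perpendicular of yaw"""
    hx=np.array([np.cos(yaw),np.sin(yaw),0]); hy=np.array([-np.sin(yaw),np.cos(yaw),0])*sg
    tx=-np.array([0,0,1])*np.cos(tilt)+hx*np.sin(tilt); ty=np.cross(hy,tx)
    return Ro.from_matrix(np.array([tx,ty,hy]).T).as_quat(), tx
def tcp(grasp,tx): return np.array(grasp)+tx*manip.pinch_z
E
python3 - <<'E'
from h import *
np.set_printoptions(precision=2,suppress=True)
q=manip.current_tool_rot(); print(Ro.from_quat(q).as_matrix())
for sg in (1,-1):
  for t in (30,35,40,45,50,55):
    Q,tx=quat(1.4,np.radians(t),sg)
    for n,h in [('h0',(-45,0,105)),('hback',(-45,0,105)),('h1',(-45,0,325)),('cart',(77,12,61)),('cartout',(-150,12,80)),('hold',(-250,38,150))]:
        P=tcp(hw(h),tx)
        if n=='hback': P=P-tx*90
        r=solver.ik(P,Q); print(sg,t,n,None if r is None else np.array(r))
for a in (1.4,1.4+np.pi):
  for sg in (1,-1):
    Q,tx=quat(a,0,sg); r=solver.ik([440,-320,320],Q); print(a,sg,r)
print(manip.current_t())
E
```

```text
[[-0.    0.97  0.26]
 [ 0.    0.26 -0.97]
 [-1.   -0.   -0.  ]]
1 30 h0 [ 0.32  0.66  0.05  1.9  -0.76  0.85 -2.36]
1 30 hback [ 0.35  0.56  0.12  1.84 -0.68  1.02 -2.42]
1 30 h1 [ 0.27  0.35  0.11  1.77 -0.59  1.21 -2.67]
1 30 cart [ 0.21  0.71 -0.1   1.97 -0.86  0.62 -2.42]
1 30 cartout [ 0.46  0.74  0.11  1.83 -0.72  0.93 -2.22]
1 30 hold [ 0.56  0.67  0.21  1.75 -0.63  1.14 -2.18]
1 35 h0 [ 0.36  0.7   0.04  1.88 -0.83  0.91 -2.28]
1 35 hback [ 0.39  0.6   0.13  1.82 -0.75  1.09 -2.33]
1 35 h1 [ 0.3   0.38  0.13  1.77 -0.67  1.26 -2.59]
1 35 cart [ 0.26  0.74 -0.11  1.97 -0.95  0.68 -2.3 ]
1 35 cartout [ 0.5   0.78  0.1   1.81 -0.77  1.   -2.16]
1 35 hold [ 0.6   0.71  0.21  1.72 -0.67  1.21 -2.13]
1 40 h0 [ 0.4   0.73  0.05  1.86 -0.88  0.99 -2.2 ]
1 40 hback [ 0.43  0.65  0.13  1.8  -0.8   1.16 -2.25]
1 40 h1 [ 0.32  0.41  0.15  1.77 -0.75  1.31 -2.52]
1 40 cart [ 0.3   0.78 -0.1   1.96 -1.03  0.75 -2.2 ]
1 40 cartout [ 0.53  0.82  0.11  1.78 -0.81  1.08 -2.1 ]
1 40 hold [ 0.62  0.75  0.21  1.68 -0.72  1.29 -2.09]
1 45 h0 [ 0.43  0.77  0.05  1.84 -0.93  1.06 -2.14]
1 45 hback [
[... 2423 characters left out ...]
9  -0.54  0.61  0.65]
-1 50 cartout [ 1.08  1.   -0.61  1.68 -0.32  1.01  0.67]
-1 50 hold [ 1.18  0.9  -0.55  1.58 -0.32  1.25  0.72]
-1 55 h0 [ 1.02  1.   -0.7   1.77 -0.41  0.91  0.63]
-1 55 hback [ 1.09  0.92 -0.66  1.68 -0.41  1.1   0.63]
-1 55 h1 [ 1.1   0.66 -0.82  1.72 -0.51  1.2   0.43]
-1 55 cart [ 0.84  1.05 -0.69  1.88 -0.58  0.66  0.73]
-1 55 cartout [ 1.1   1.05 -0.6   1.65 -0.36  1.07  0.72]
-1 55 hold [ 1.19  0.95 -0.55  1.55 -0.35  1.31  0.74]
1.4 1 [ 0.36  0.27  0.23  1.74 -0.07  1.14 -2.7 ]
1.4 -1 [ 0.85  0.3  -0.37  1.71  0.12  1.16  0.27]
4.5415926535897935 1 [ 0.85  0.3  -0.37  1.71  0.12  1.16  0.27]
4.5415926535897935 -1 [ 0.36  0.27  0.23  1.74 -0.07  1.14 -2.7 ]
1.9
```

View pics/wrist0.png

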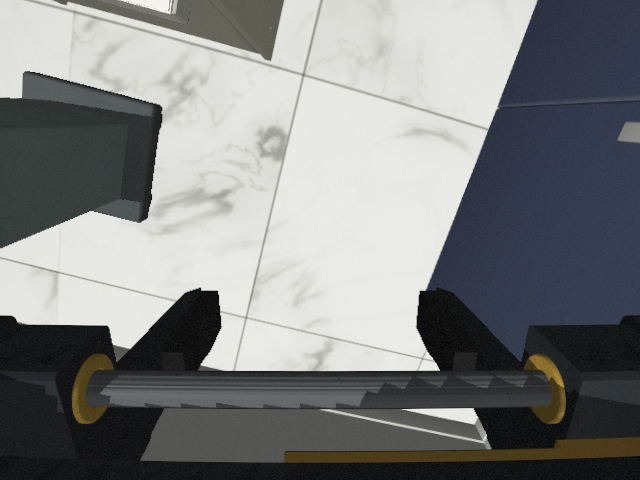

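```bash
python3 - <<'E'
from h import *
import pickle
np.set_printoptions(precision=1,suppress=True)
S=pickle.load(open('cams.pkl','rb'))
def t(a,b):
    w=tri([ray(S['top'],(160+a[0]/2.8,140+a[1]/2.8)),ray(S['scene'],(160+b[0]/2.7,120+b[1]/2.7))])
    d=w[:2]-HP[:2];c,s=np.cos(1.4),np.sin(1.4); return w,np.array([c*d[0]+s*d[1],-s*d[0]+c*d[1],w[2]])
print('roller near',t((402,200),(388,145)))
print('strap bottom',t((404,285),(390,248)))
print('roller far',t((-2*0+ (295-160)*2.8,(135-140)*2.8),(303,8)))
print('blue cap',t((684,162),(617,213)));print('red cap',t((740,135),(666,183)))
print('clip1',t((645,333),(614,370)));print('clip2',t((712,338),(680,365)))
print('holder corner',t((602,383),(577,428)), t((602,335),(565,385)))
# move wrist for look
Q,tx=quat(1.4,0,-1)
P=np.array([430,-330,330.]); manip.goto(P,Q)
s=snap('wrist','wrist1'); snap('scene','scene1')
for l in ['holder_seat','sash_handle','hood','reagent_a','reagent_c','cuvette_box']:
    print(l,[(np.round(x['uv']),round(x['confidence'],2)) for x in eyes.look_for('wrist',l)[:2]])
pickle.dump(s,open('w1.pkl','wb'));print(np.array(s['pose']),manip.current_qpos(),manip.current_t())
E
```

```text
roller near (array([418.5,  11.2, 384.1]), array([ 29.8, 127.3, 384.1]))
strap bottom (array([404.2,  15.3, 305.3]), array([ 31.4, 142. , 305.3]))
roller far (array([679.5, -39.8, 374.1]), array([  24. , -138.7,  374.1]))
blue cap (array([ 644.3, -368. ,   96.2]), array([-305.5, -159.7,   96.2]))
red cap (array([ 651.2, -434. ,  112. ]), array([-369.3, -177.7,  112. ]))
clip1 (array([ 483.1, -263.2,   37.1]), array([-229.7,   16.9,   37.1]))
clip2 (array([ 456.9, -323.8,   40. ]), array([-293.8,   32.4,   40. ]))
holder corner (array([ 462.7, -212.4,   -1.7]), array([-183. ,   45.6,   -1.7])) (array([ 515.2, -231.8,    6. ]), array([-193.2,   -9.4,    6. ]))
holder_seat [(array([331., 141.]), 0.61)]
sash_handle []
hood []
reagent_a [(array([499., 187.]), 0.59), (array([512., 241.]), 0.56)]
reagent_c [(array([499., 187.]), 0.59), (array([512., 241.]), 0.56)]
cuvette_box [(array([243.,  29.]), 0.89)]
[[   1.    -0.2   -0.1  442.9]
 [  -0.2   -0.9   -0.3 -252.3]
 [  -0.     0.3   -1.   475.7]
 [   0.     0.     0.     1. ]] [ 0.9  0.3 -0.4  1.7  0.1  1.2  0.3] 3.8083
```

View pics/wrist1.png

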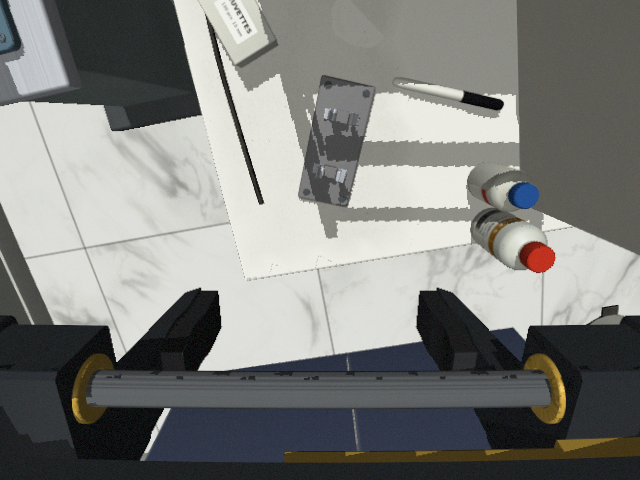

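View pics/scene1.png

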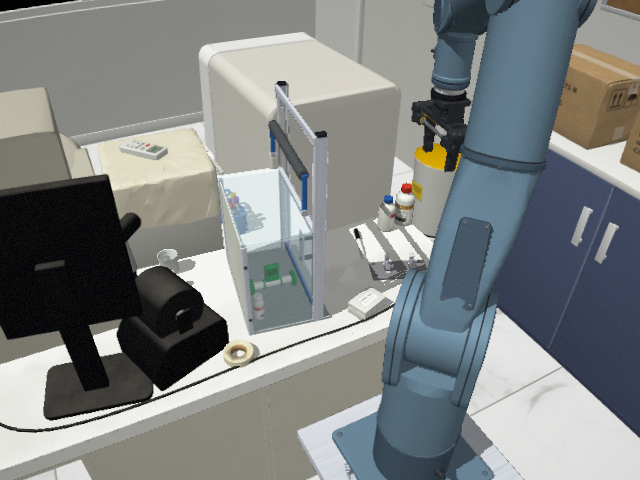

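```bash
python3 - <<'E'
from h import *
import pickle
np.set_printoptions(precision=2,suppress=True)
s=pickle.load(open('w1.pkl','rb'))
im=s['img'][60:220,280:400]; cv2.imwrite('pics/w1c.png',cv2.resize(im[:,:,::-1],None,fx=3.7,fy=3.7,interpolation=cv2.INTER_CUBIC))
C=[onz(s,u,10) for u in [(321,76),(376,88),(350,208),(299,198)]]
print(np.array(C),np.mean(C,0)); 
for i in range(4):
    d=C[(i+1)%4]-C[i]; print(np.linalg.norm(d),np.arctan2(d[1],d[0]))
for u,z in [((524,195),105),((537,257),125),((243,29),34)]: print(onz(s,u,z))
E
```

```text
[[ 453.92 -206.82   10.  ]
 [ 515.56 -230.96   10.  ]
 [ 463.62 -369.33   10.  ]
 [ 401.1  -344.9    10.  ]] [ 458.55 -288.     10.  ]
66.19845594798431 -0.3733494084045963
147.79538786401434 -1.929863736010546
67.12823453953152 2.769123711746666
147.84413594695806 1.2054350731577201
[ 638.39 -362.82  105.  ]
[ 641.2  -424.95  125.  ]
[ 378.97 -147.8    34.  ]
```

View pics/w1c.png

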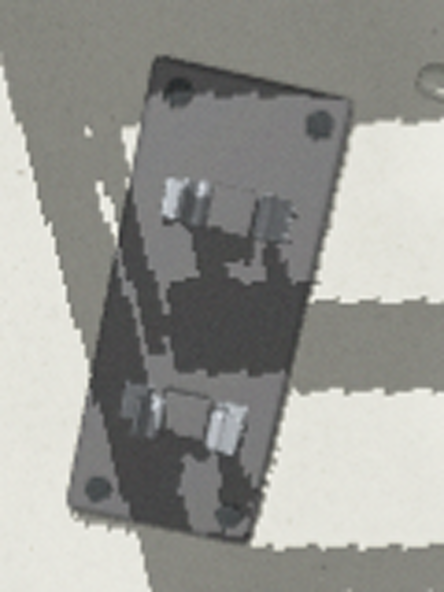

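```bash
python3 - <<'E'
from h import *
import pickle
np.set_printoptions(precision=2,suppress=True)
Q,tx=quat(1.4,np.radians(40),-1)
P=tcp(hw((-45,0,105)),tx)-tx*110
manip.goto(P,Q)
s=snap('wrist','wrist2'); pickle.dump(s,open('w2.pkl','wb')); snap('scene','scene2')
for l in ['sash_handle','cartridge_grip','dropper']:
    print(l,[(np.round(x['uv']),round(x['confidence'],2)) for x in eyes.look_for('wrist',l)[:2]])
print(proj(s,[hw((-45,0,z)) for z in (75,105,135)]))
print(manip.current_qpos(),manip.current_t())
E
```

```text
sash_handle [(array([315.,  96.]), 0.85)]
cartridge_grip [(array([313.,  97.]), 0.48)]
dropper []
[[317.22 255.78]
 [317.19 241.45]
 [317.15 223.55]]
[ 0.92  0.69 -0.51  1.75 -0.4   1.03  0.56] 5.0583
```

View pics/wrist2.png

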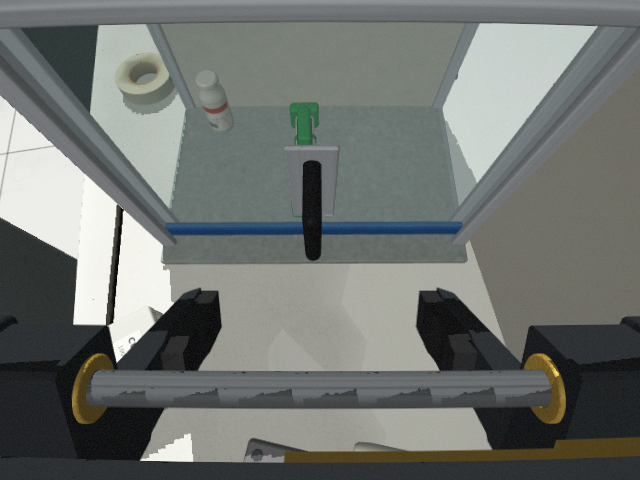

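View pics/scene2.png

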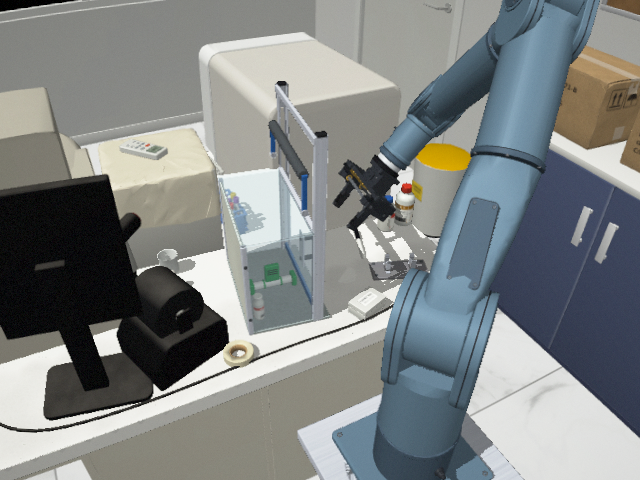

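```bash
python3 - <<'E'
from h import *
import pickle
np.set_printoptions(precision=1,suppress=True)
s=pickle.load(open('w2.pkl','rb'))
print(proj(s,[hw(h) for h in [(0,0,135),(-45,0,141),(0,0,10),(0,133,10),(0,-133,10),(-30,147,8),(-30,-147,8),(165,147,8),(165,-147,8)]]))
im=s['img'][80:280,150:480]; cv2.imwrite('pics/w2c.png',cv2.resize(im[:,:,::-1],None,fx=2.4,fy=2.4,interpolation=cv2.INTER_CUBIC))
E
```

```text
[[317.2 160.6]
 [317.1 219.4]
 [317.3 233.7]
 [180.4 233.7]
 [454.  233.7]
 [162.2 263.8]
 [472.1 263.7]
 [189.3 101.6]
 [445.2 101.7]]
```

View pics/w2c.png

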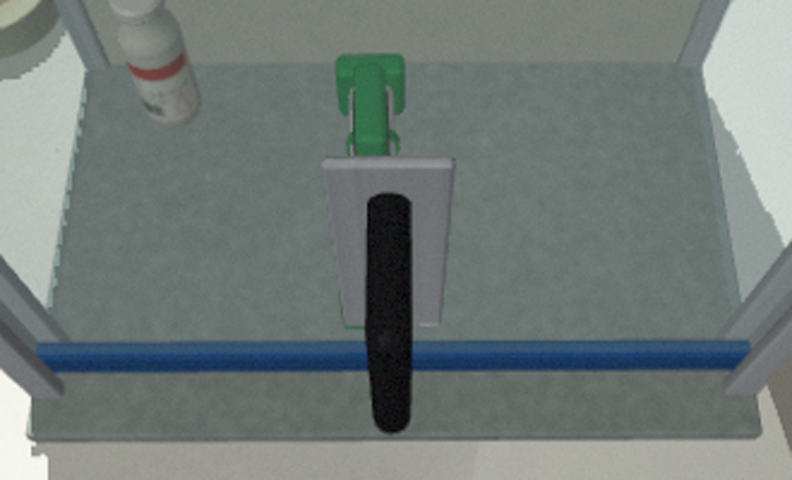

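```bash
sed -i 's/^HP=.*/HP=np.array([536.7,-37.4,1.4])/' h.py; python3 - <<'E'
from h import *
import pickle
np.set_printoptions(precision=2,suppress=True)
Q,tx=quat(1.4,np.radians(40),-1)
P=tcp(hw((-45,0,105)),tx)
print(manip.move_straight(P,velocity=120,orientation=Q,max_force=12),manip.current_ee_pos()-P,manip.current_force())
effector.close(40); print('w',manip.current_width(),manip.current_force())
snap('wrist','wrist3');print(manip.current_t())
r=manip.move_straight(P+[0,0,60],velocity=100,max_force=30)
print(r,manip.current_ee_pos()-P,manip.current_force(),manip.current_width(),manip.current_t())
snap('wrist','wrist4');snap('scene','scene4')
E
```

```text
False [ 0.37 -0.77  0.3 ] [ 0.47 -1.1   0.27]
w 0.12095625236852592 [-3.74 -1.07  3.13]
7.35
False [-0.91  0.29 61.07] [-5.02 -0.21 -2.52] 0.12025325636739366 8.1
```

View pics/wrist4.png

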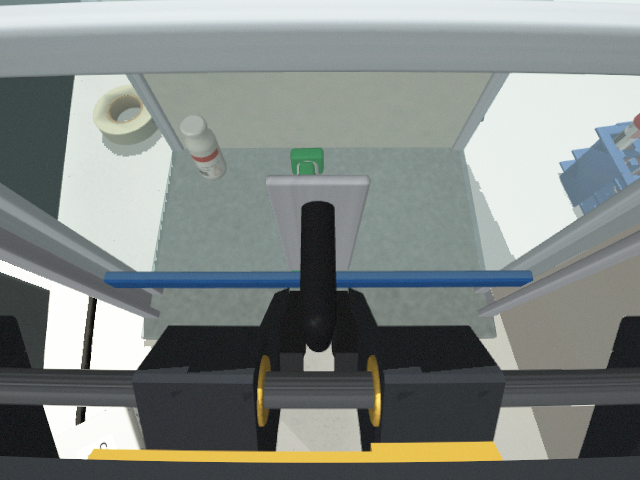

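View pics/scene4.png

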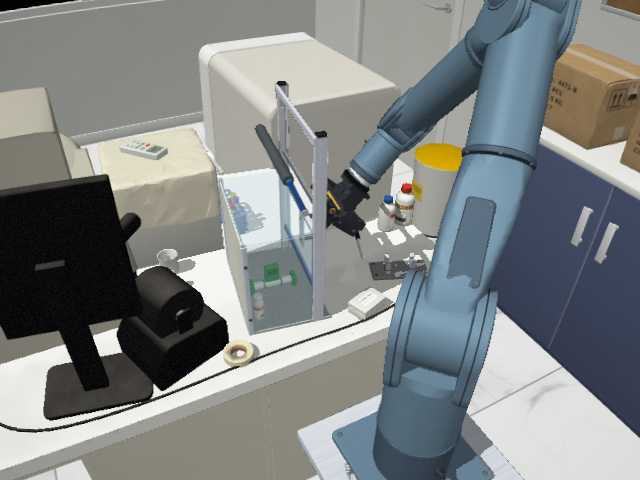

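```bash
python3 - <<'E'
from h import *
import pickle
np.set_printoptions(precision=2,suppress=True)
Q,tx=quat(1.4,np.radians(40),-1)
P=tcp(hw((-45,0,105)),tx)
r=manip.move_straight(P+[0,0,217],velocity=130,max_force=30)
print(r,manip.current_ee_pos()-P,manip.current_force(),manip.current_width(),manip.current_t())
r=manip.move_straight(P+[0,0,221],velocity=30,max_force=12)
print(r,manip.current_ee_pos()-P,manip.current_force(),manip.current_width(),manip.current_t())
effector.gripper_open()
manip.move_straight(np.array(manip.current_ee_pos())-tx*90,velocity=200)
print(manip.current_t())
s=snap('wrist','wrist5');pickle.dump(s,open('w5.pkl','wb'));snap('scene','scene5')
E
```

```text
False [ -0.93   0.27 219.07] [-8.44 -1.99  1.26] 0.1223035413459925 9.5583
True [ -1.03   0.27 219.9 ] [2.65 0.33 2.37] 0.1197311967004077 9.7667
11.5667
```

View pics/wrist5.png

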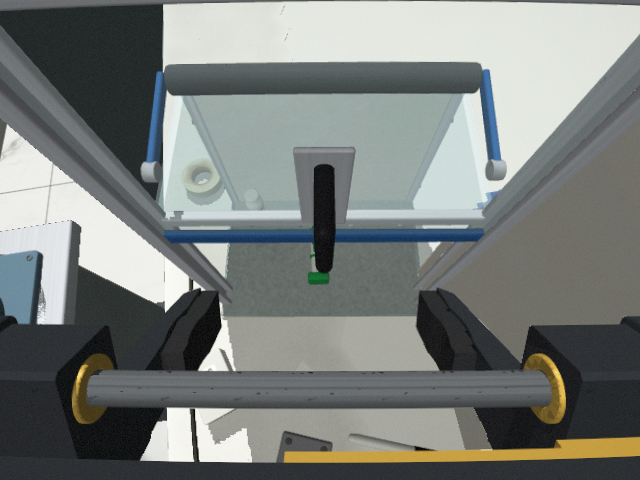

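View pics/scene5.png

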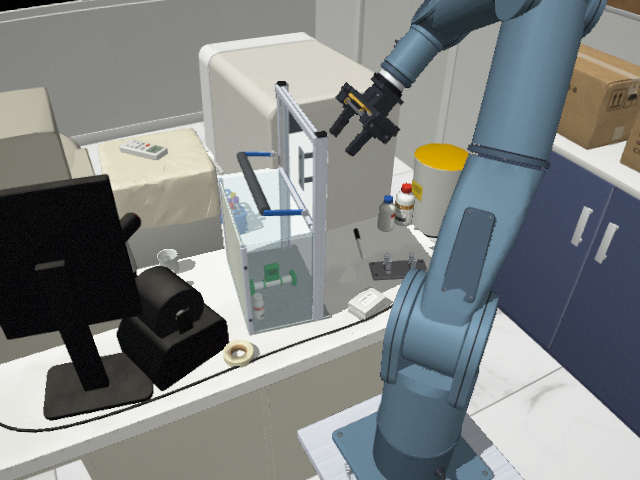

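```bash
python3 - <<'E'
from h import *
import pickle
np.set_printoptions(precision=2,suppress=True)
Q,tx=quat(1.4,np.radians(60),-1)
P=tcp(hw((-90,11,95)),tx)
manip.goto(P,Q)
s=snap('wrist','wrist6');pickle.dump(s,open('w6.pkl','wb'))
for l in ['cartridge_grip','cartridge_axis','dropper']:
    print(l,[(np.round(x['uv']),round(x['confidence'],2)) for x in eyes.look_for('wrist',l)[:2]])
print(proj(s,[hw(h) for h in [(77,11,79),(17,11,38),(137,11,38),(0,0,230),(-30,147,8),(-30,-147,8),(165,147,8),(165,-147,8)]]))
print(np.array(s['pose']),manip.current_qpos(),manip.current_t(),manip.current_ee_pos()-P)
im=s['img'][0:320,140:500]; cv2.imwrite('pics/w6c.png',cv2.resize(im[:,:,::-1],None,fx=2.,fy=1.8,interpolation=cv2.INTER_CUBIC))
E
```

```text
cartridge_grip [(array([321., 200.]), 0.56)]
cartridge_axis []
dropper [(array([219., 140.]), 0.63)]
[[ 316.55  135.3 ]
 [ 316.36  232.98]
 [ 316.75  137.82]
 [ 351.86 -154.09]
 [ 119.58  312.12]
 [ 543.28  312.31]
 [ 186.42  147.85]
 [ 467.84  148.57]]
[[   0.99   -0.13    0.12  499.4 ]
 [  -0.17   -0.73    0.66 -193.29]
 [   0.     -0.67   -0.75  230.31]
 [   0.      0.      0.      1.  ]] [ 1.    1.01 -0.54  1.72 -0.55  1.06  0.83] 13.0 [ 0.9  -0.55  1.24]
```

View pics/wrist6.png

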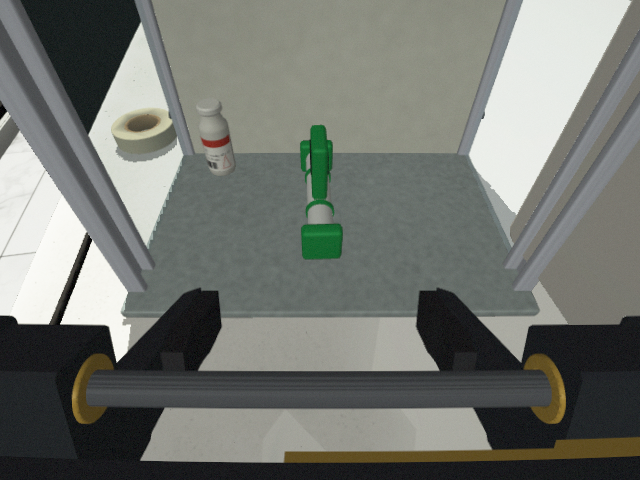

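```bash
python3 - <<'E'
import cv2,pickle
s=pickle.load(open('w6.pkl','rb'))
im=s['img'][115:270,270:370]; cv2.imwrite('pics/w6d.png',cv2.resize(im[:,:,::-1],None,fx=3.8,fy=3.8,interpolation=cv2.INTER_CUBIC))
E
```

```text
(no output)
```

View pics/w6d.png

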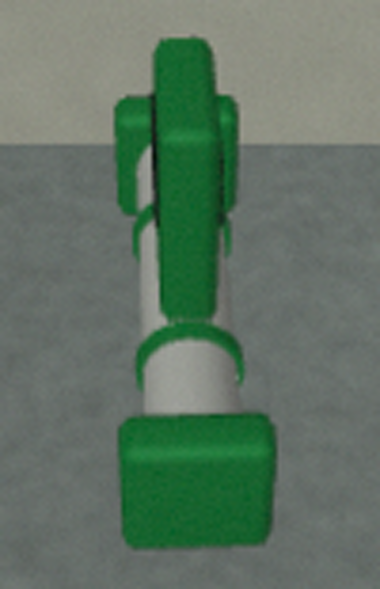

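```bash
python3 - <<'E'
from h import *
import pickle
from scipy.optimize import least_squares
np.set_printoptions(precision=2,suppress=True)
s=pickle.load(open('w6.pkl','rb'))
def c(u,v): return np.array([270+u/3.8,115+v/3.8])
obs=[((-60,15,8),c(123,547)),((-60,-15,8),c(272,547)),((-60,15,38),c(120,457)),((-60,-15,38),c(277,455)),
((60,15,38),c(115,97)),((60,-15,38),c(238,97)),((-18,6,79),c(156,138)),((-18,-6,79),c(219,138)),((18,6,79),c(155,38)),((18,-6,79),c(213,38))]
f=lambda p: np.concatenate([proj(s,hw(h,p))[0]-u for h,u in obs])
r=least_squares(f,[545,38,1.4],x_scale=[10,10,.1],loss='soft_l1'); p=r.x
print(p,f(p).reshape(-1,2)); d=p[:2]-HP[:2];k,q=np.cos(HP[2]),np.sin(HP[2]);print(k*d[0]+q*d[1],-q*d[0]+k*d[1])
E
```

```text
[540.45  37.99   1.44] [[-0.24  3.06]
 [-0.31  1.98]
 [-0.72  0.39]
 [ 0.47 -0.18]
 [-0.12 -1.12]
 [-0.04 -1.72]
 [ 0.47  0.11]
 [ 1.04 -0.23]
 [-0.43 -1.11]
 [-0.03 -1.38]]
74.93018868494096 9.123194368088257
```

```bash
cat >> h.py <<'E'
CP=np.array([540.4,38.0,1.44])
E
python3 - <<'E'
from h import *
import pickle
np.set_printoptions(precision=2,suppress=True)
Q,tx=quat(CP[2],np.radians(60),-1)
P=tcp([CP[0],CP[1],62],tx)
f0=np.array(manip.current_force())
r=manip.move_straight(P,velocity=130,orientation=Q,max_force=12)
print(r,manip.current_ee_pos()-P,manip.current_force(),manip.current_t())
s=snap('wrist','wrist7')
if not r:
    effector.close(50); print('w',manip.current_width(),manip.current_force())
    r=manip.move_straight(P+[0,0,10],velocity=60,max_force=15)
    print(r,manip.current_ee_pos()-P,manip.current_force(),manip.current_t())
    s=snap('wrist','wrist8');snap('scene','scene8')
E
```

```text
False [ 0.26 -1.08 -0.2 ] [ 0.02 -0.33 -0.14] 14.4417
w 0.13580030003159765 [-0.4  1.1  0.4]
False [ 0.27 -0.14 10.46] [-0.24  0.57 -1.63] 15.95
```

View pics/wrist8.png

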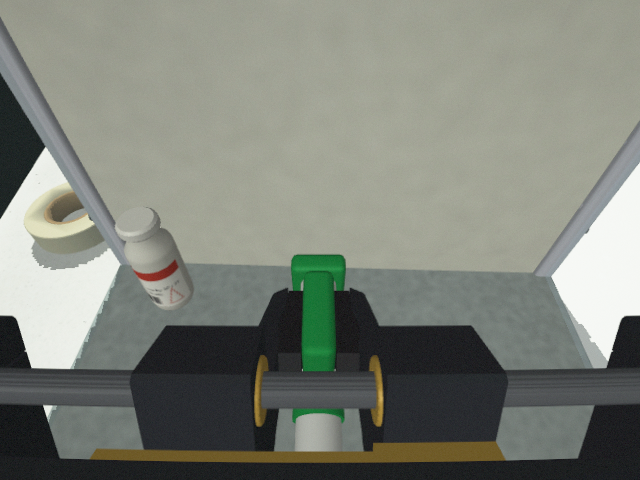

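View pics/scene8.png

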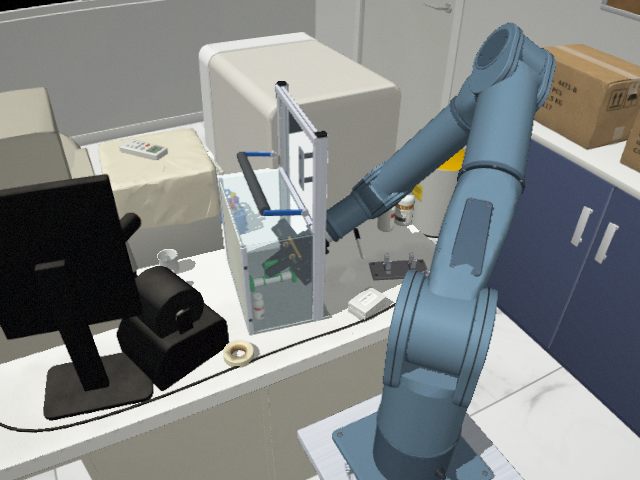

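```bash
cat >> h.py <<'E'
SP=np.array([458.5,-288.0,1.206])
E
python3 - <<'E'
from h import *
import pickle
np.set_printoptions(precision=2,suppress=True)
p=np.array(manip.current_ee_pos()); hx=np.array([np.cos(1.4),np.sin(1.4),0])
manip.move_straight(p-hx*215+[0,0,5],velocity=180)
Q,tx=quat(SP[2],np.radians(60),-1)
P=tcp([SP[0],SP[1],71+60],tx)
manip.move_straight(P,velocity=180,orientation=Q)
print(manip.current_ee_pos()-P,manip.current_force(),manip.current_width(),manip.current_t())
for c in ['wrist','scene','top']:
    s=snap(c,c+'9'); pickle.dump(s,open(c+'9.pkl','wb'))
print(proj(pickle.load(open('wrist9.pkl','rb')),[hw((x,y,10),SP) for x,y in [(75,33),(75,-33),(-75,-33),(-75,33)]]))
E
```

```text
[ 0.35  1.54 -0.04] [ 0.22  0.34 -2.61] 0.13285379608779593 18.2833
[[276.01 319.88]
 [361.06 320.01]
 [381.75 575.14]
 [254.72 574.92]]
```

View pics/wrist9.png

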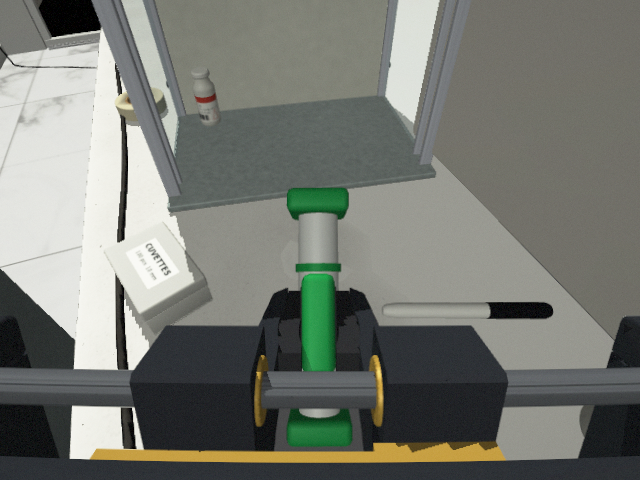

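View pics/scene9.png

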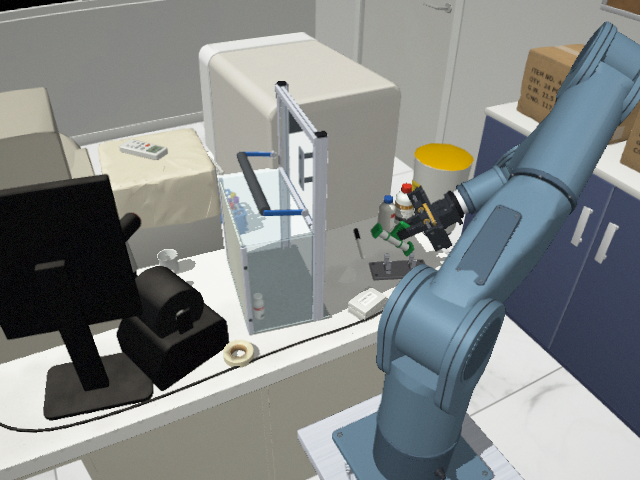

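View pics/top9.png

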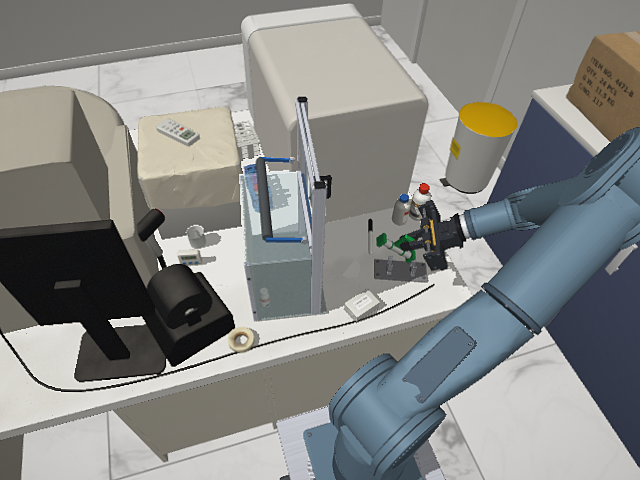

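```bash
python3 - <<'E'
import cv2
a=cv2.imread('pics/scene9.png')[180:300,340:480]; cv2.imwrite('pics/s9c.png',cv2.resize(a,None,fx=5,fy=5,interpolation=cv2.INTER_CUBIC))
a=cv2.imread('pics/wrist9.png')[180:460,240:400]; cv2.imwrite('pics/w9c.png',cv2.resize(a,None,fx=2.1,fy=2.1,interpolation=cv2.INTER_CUBIC))
E
```

```text
(no output)
```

View pics/s9c.png

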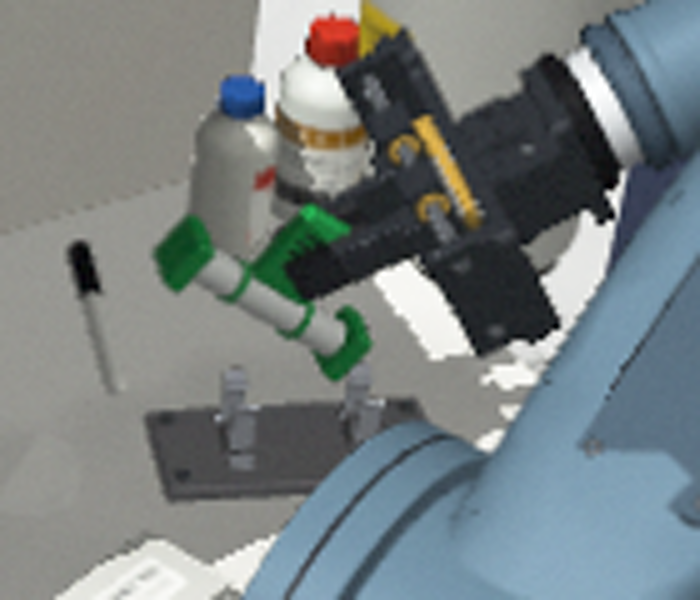

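View pics/w9c.png

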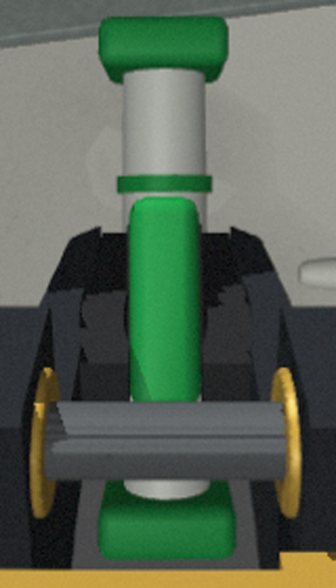

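```bash
cat > fit.py <<'E'
from h import *
from scipy.optimize import least_squares
def boxpts(x0,x1,y,z0,z1): return np.array([(x,s*y,z) for x in (x0,x1) for s in (-1,1) for z in (z0,z1)],float)
FAR=boxpts(48,60,15,-15,15); NEAR=boxpts(-60,-48,15,-15,15); TAB=boxpts(-18,18,6,20,56)
def world(p,B):  # p: X,Y,Z of axis centre, yaw, pitch(far end up +)
    R=Ro.from_euler('ZY',[p[3],-p[4]]).as_matrix(); return B@R.T+p[:3]
def bbox(s,p,B):
    u=proj(s,world(p,B)); return np.array([u[:,0].min(),u[:,1].min(),u[:,0].max(),u[:,1].max()])
def fit(obs,p0,free):
    # obs list of (snapshot, box, [umin,vmin,umax,vmax] with None)
    def f(x):
        p=np.array(p0,float); p[free]=x; r=[]
        for s,B,o in obs:
            b=bbox(s,p,B); r+=[b[i]-o[i] for i in range(4) if o[i] is not None]
        return np.array(r)
    r=least_squares(f,np.array(p0,float)[free],x_scale=[10 if i<3 else .1 for i in free],loss='soft_l1')
    p=np.array(p0,float); p[free]=r.x; return p,f(r.x)
E
python3 - <<'E'
from fit import *
import pickle
np.set_printoptions(precision=2,suppress=True)
w=pickle.load(open('wrist9.pkl','rb'));s=pickle.load(open('scene9.pkl','rb'))
W=lambda a:[None if v is None else v/2.1+(240,180)[i%2] for i,v in enumerate(a)]
Sc=lambda a:[None if v is None else v/5+(340,180)[i%2] for i,v in enumerate(a)]
obs=[(w,FAR,W([97,16,230,83])),(w,NEAR,W([98,None,237,561])),(w,TAB,W([129,196,203,None])),
(s,FAR,Sc([154,212,216,293])),(s,NEAR,Sc([None,305,371,381]))]
for p0 in ([458,-288,93,1.206,.5],[458,-288,93,1.206,0]):
    print(fit(obs,p0,[0,1,2,3,4]))
    print(fit(obs[:3],p0,[0,1,2,3,4]))
Q=manip.current_tool_rot();R=Ro.from_quat(Q).as_matrix();print('grasp',np.array(manip.current_ee_pos())-R[:,0]*manip.pinch_z)
p,_=fit(obs,p0,[0,1,2,3,4]); print('grip',world(p,np.array([[0,0,38.]])))
E
```

```text
(array([ 468.53, -261.37,  102.6 ,    1.22,    0.63]), array([ 0.08, -1.8 , -0.22,  0.68, -0.48, -0.26,  0.17,  0.62,  0.3 ,
        0.09, -2.  , -0.7 , -0.39,  0.65, -0.74, -0.14,  1.04]))
(array([ 468.61, -261.16,  102.16,    1.22,    0.63]), array([ 0.16, -1.4 , -0.34,  1.04, -0.38, -0.3 , -0.08,  0.69,  0.2 ,
        0.06]))
(array([ 468.53, -261.37,  102.6 ,    1.22,    0.63]), array([ 0.08, -1.8 , -0.22,  0.68, -0.48, -0.26,  0.17,  0.62,  0.3 ,
        0.09, -2.  , -0.7 , -0.39,  0.65, -0.74, -0.14,  1.04]))
(array([ 468.61, -261.16,  102.16,    1.22,    0.63]), array([ 0.16, -1.4 , -0.34,  1.04, -0.38, -0.3 , -0.08,  0.69,  0.2 ,
        0.06]))
grasp [ 459.06 -286.3   130.82]
grip [[ 460.73 -282.44  133.24]]
```

```bash
cat >> fit.py <<'E'
def Tm(R,t):
    T=np.eye(4);T[:3,:3]=R;T[:3,3]=t;return T
def cartT(p): return Tm(Ro.from_euler('ZY',[p[3],-p[4]]).as_matrix(),p[:3])
def toolT(): return Tm(Ro.from_quat(manip.current_tool_rot()).as_matrix(),manip.current_ee_pos())
def tool_for(C,p):
    """C: cart in tool; p: desired cart"""
    T=cartT(p)@np.linalg.inv(C); return T[:3,3],Ro.from_matrix(T[:3,:3]).as_quat()
E
python3 - <<'E'
from fit import *
import pickle
np.set_printoptions(precision=3,suppress=True)
p=np.array([468.53,-261.37,102.6,1.22,.63])
C=np.linalg.inv(toolT())@cartT(p)
effector.close(60)
P,Q=tool_for(C,[SP[0],SP[1],32+55,SP[2],0.])
print(P,Ro.from_quat(Q).as_matrix()[:,0],Ro.from_quat(Q).as_matrix()[:,2],solver.ik(P,Q))
manip.move_straight(P,velocity=60,orientation=Q)
print(manip.current_ee_pos()-P,manip.current_force(),manip.current_width(),manip.current_t())
for c in ['wrist','scene','top']:
    s=snap(c,c+'10'); pickle.dump(s,open(c+'10.pkl','wb'))
a=cv2.imread('pics/scene10.png')[180:300,340:480]; cv2.imwrite('pics/s10c.png',cv2.resize(a,None,fx=5,fy=5,interpolation=cv2.INTER_CUBIC))
E
```

```text
[ 459.323 -285.441  108.429] [ 0.154  0.376 -0.914] [ 0.931 -0.366  0.006] [ 0.911  0.647 -0.273  1.822 -0.32   0.842  0.54 ]
[-0.436 -0.268 -0.219] [ 0.075 -1.098 -2.453] 0.12850554012261853 19.425
```

View pics/s10c.png

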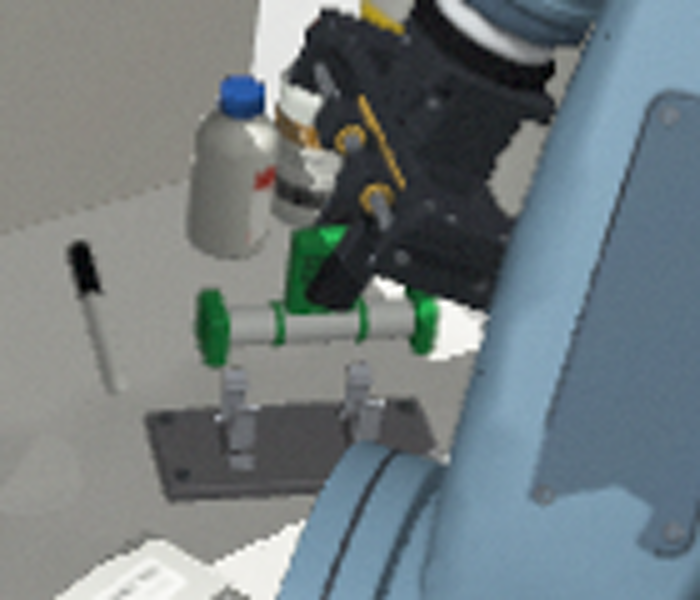

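View pics/wrist10.png

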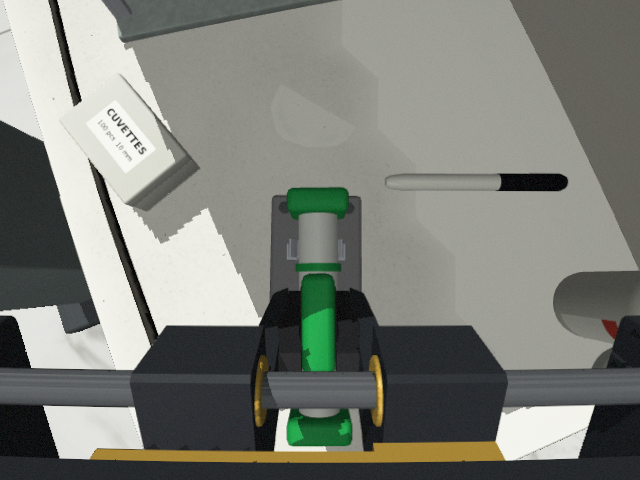

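```bash
python3 - <<'E'
from fit import *
import pickle
np.set_printoptions(precision=2,suppress=True)
w=pickle.load(open('wrist10.pkl','rb'));s=pickle.load(open('scene10.pkl','rb'))
a=w['img'][180:460,240:400,::-1]; cv2.imwrite('pics/w10c.png',cv2.resize(a,None,fx=2.1,fy=2.1,interpolation=cv2.INTER_CUBIC))
a=w['img'][180:310,255:380,::-1]; cv2.imwrite('pics/w10d.png',cv2.resize(a,None,fx=4.6,fy=4.6,interpolation=cv2.INTER_CUBIC))
print(proj(w,[hw(h,SP) for h in [(75,33,10),(75,-33,10),(40,33,10),(40,-33,10),(0,33,10),(0,-33,10)]]))
E
```

```text
[[271.8  196.14]
 [362.06 195.33]
 [271.66 243.87]
 [363.18 242.96]
 [271.57 299.99]
 [364.44 298.97]]
```

View pics/w10d.png

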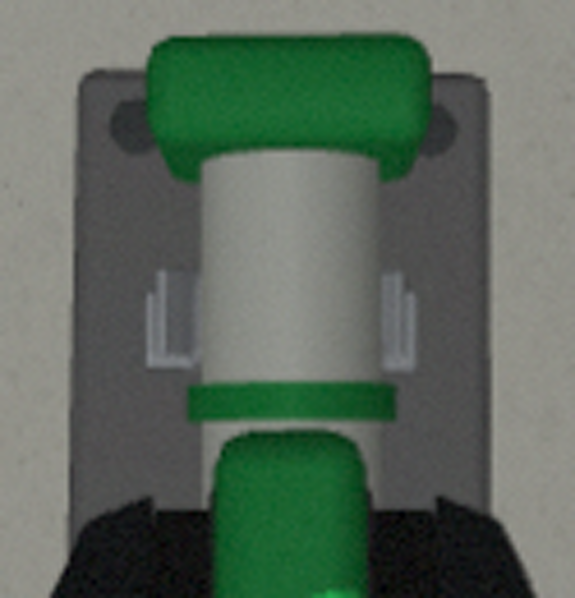

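View pics/w10c.png

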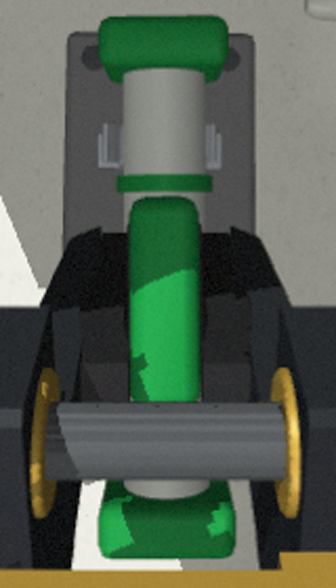

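```bash
python3 - <<'E'
from fit import *
import pickle
np.set_printoptions(precision=3,suppress=True)
w=pickle.load(open('wrist10.pkl','rb'));s=pickle.load(open('scene10.pkl','rb'))
W=lambda a:[None if v is None else v/2.1+(240,180)[i%2] for i,v in enumerate(a)]
Sc=lambda a:[None if v is None else v/5+(340,180)[i%2] for i,v in enumerate(a)]
obs=[(w,FAR,W([97,16,230,83])),(w,NEAR,W([98,None,237,561])),(w,TAB,W([129,196,203,None])),
(s,FAR,Sc([195,288,230,368])),(s,NEAR,Sc([None,290,440,358]))]
p,r=fit(obs,[458,-288,87,1.2,0],[0,1,2,3,4]); print(p,r)
p1,r=fit(obs[:3],[458,-288,87,1.2,0],[0,1,2,3,4]); print(p1)
D=lambda u,v:(255+u/4.6,180+v/4.6)
# holder edges: left/right edges points, far edge rows
L=[onz(w,D(u,v),10) for u,v in [(79,90),(75,300),(71,500)]]; Rr=[onz(w,D(u,v),10) for u,v in [(489,90),(489.5,300),(490,500)]]
for E in (L,Rr):
    E=np.array(E); print(E[:,:2].round(2).tolist(),np.arctan2(*(E[0]-E[2])[[1,0]]))
F=onz(w,D(110,70),10);print('far',F)
def loc(q,P): 
    d=np.array(q[:2])-P[:2];c,k=np.cos(P[2]),np.sin(P[2]); return np.array([c*d[0]+k*d[1],-k*d[0]+c*d[1]])
for q in L+Rr+[F]: print(loc(q,SP))
print('cart',loc(p,SP))
print('tool yaw',Ro.from_quat(manip.current_tool_rot()).as_matrix()[:,2])
E
```

```text
[ 457.966 -288.477   85.807    1.204    0.011] [-0.087 -1.219 -0.468  0.852 -0.184 -0.326 -0.282  0.634  1.227  0.111
 -1.711 -0.509 -0.415  0.322 -2.792 -0.578  0.24 ]
[ 457.997 -288.419   85.898    1.204    0.002]
[[453.78, -208.64], [441.36, -239.67], [429.75, -268.49]] 1.1889842923071585
[[514.38, -232.42], [501.79, -263.45], [490.13, -292.29]] 1.1859338807998352
far [ 459.509 -207.42    10.   ]
[72.455 32.72 ]
[39.031 33.256]
[ 7.972 33.817]
[ 71.853 -32.373]
[ 38.38  -31.683]
[  7.276 -31.077]
[75.637 27.805]
cart [-0.636  0.329]
tool yaw [ 0.93  -0.368  0.005]
```

```bash
python3 - <<'E'
from fit import *
import pickle
np.set_printoptions(precision=3,suppress=True)
p=np.array([457.98,-288.45,85.9,1.204,.006])
C=np.linalg.inv(toolT())@cartT(p); np.save('C.npy',C)
T=hw((0.4,1.2,0),SP); print(T)
P,Q=tool_for(C,[T[0],T[1],32+21,1.19,0.])
print(manip.move_straight(P,velocity=50,orientation=Q,max_force=8))
print(manip.current_ee_pos()-P,manip.current_force(),manip.current_width(),manip.current_t())
for c in ['wrist','scene']:
    s=snap(c,c+'11'); pickle.dump(s,open(c+'11.pkl','wb'))
w=pickle.load(open('wrist11.pkl','rb'));s=pickle.load(open('scene11.pkl','rb'))
a=w['img'][180:310,255:380,::-1]; a=cv2.resize(a,None,fx=4.2,fy=4.2,interpolation=cv2.INTER_CUBIC)
b=s['img'][200:300,360:440,::-1]; b=cv2.resize(b,(int(a.shape[0]*.8*0.6),int(a.shape[0]*.6)),interpolation=cv2.INTER_CUBIC)
im=np.zeros((a.shape[0],a.shape[1]+b.shape[1],3),np.uint8); im[:,:a.shape[1]]=a; im[:b.shape[0],a.shape[1]:]=b; cv2.imwrite('pics/c11.png',im)
E
```

```text
[ 457.522 -287.198    0.   ]
False
[ 0.207 -0.045  0.162] [ 0.602  0.236 -1.26 ] 0.12894926745737206 20.4
```

View pics/c11.png

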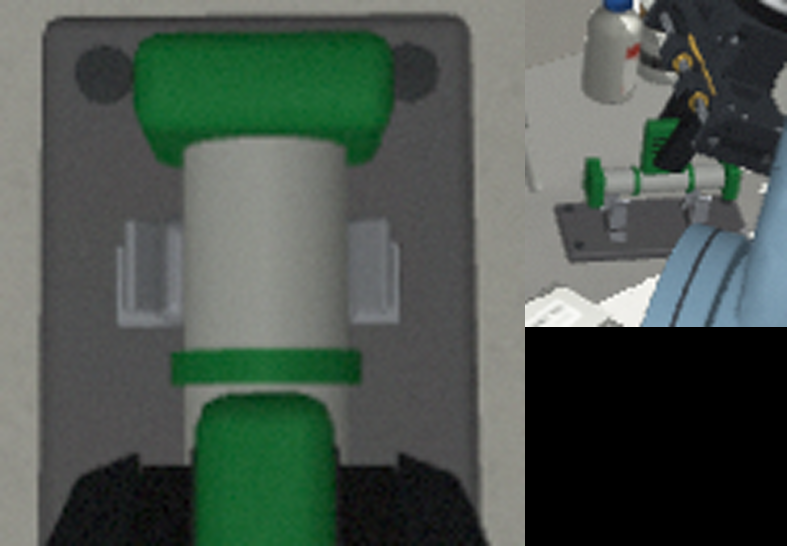

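```bash
python3 - <<'E'
from fit import *
import pickle
np.set_printoptions(precision=3,suppress=True)
C=np.load('C.npy'); T=hw((0.4,2.0,0),SP)
P,Q=tool_for(C,[T[0],T[1],32+19,1.19,0.]); manip.move_straight(P,velocity=40,orientation=Q,max_force=8)
f0=np.array(manip.current_force())
for z in (12,8,4,1,-1,-3):
    P,Q=tool_for(C,[T[0],T[1],32+z,1.19,0.])
    r=manip.move_straight(P,velocity=30,orientation=Q,max_force=35)
    print(z,r,manip.current_ee_pos()-P,np.array(manip.current_force())-f0,np.array(manip.current_wrist_torque()),manip.current_t())
    if r: break
w=snap('wrist','wrist12');s=snap('scene','scene12'); pickle.dump((w,s),open('p12.pkl','wb'))
a=w['img'][180:310,255:380,::-1]; a=cv2.resize(a,None,fx=4.2,fy=4.2,interpolation=cv2.INTER_CUBIC)
b=s['img'][220:290,370:434,::-1]; b=cv2.resize(b,(260,284),interpolation=cv2.INTER_CUBIC)
im=np.zeros((a.shape[0],a.shape[1]+b.shape[1],3),np.uint8); im[:,:a.shape[1]]=a; im[:b.shape[0],a.shape[1]:]=b; cv2.imwrite('pics/c12.png',im)
E
```

```text
12 False [ 0.227  0.145 -0.062] [-0.156  0.91   1.583] [-0.203  0.023 -0.024] 21.1333
8 False [ 0.05   0.176 -0.153] [0.135 1.591 1.409] [-0.298 -0.048 -0.032] 21.4167
4 False [-0.294  0.06  -0.596] [ 1.3    0.955 -3.12 ] [-0.657 -0.035 -0.095] 21.7
1 False [-0.38  -0.065 -0.558] [ 0.428  1.201 -4.311] [-0.89   0.04  -0.095] 21.95
-1 False [ 0.024 -0.179  0.216] [-0.689  0.084  2.343] [-0.31   0.108  0.085] 22.2
-3 False [ 0.184 -0.459  1.746] [-5.737 -0.635 16.722] [0.912 0.639 0.433] 22.45
```

View pics/c12.png

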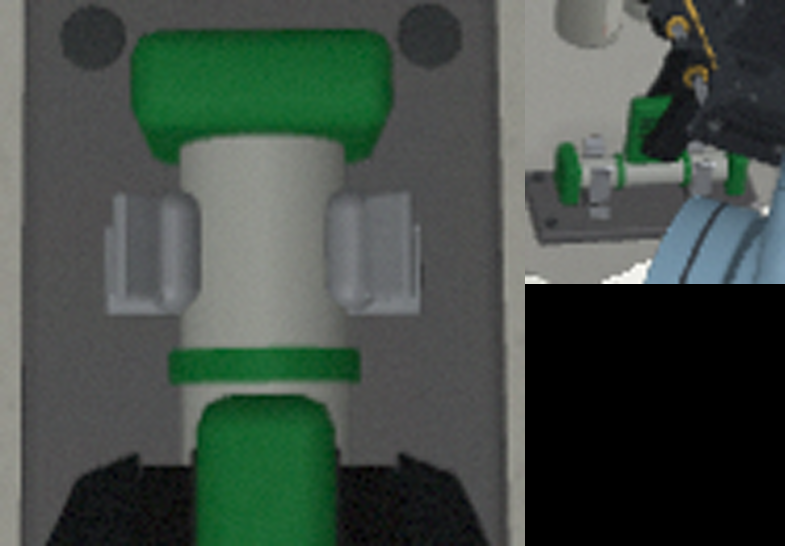

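```bash
python3 - <<'E'
from fit import *
import pickle
np.set_printoptions(precision=3,suppress=True)
C=np.load('C.npy'); T=hw((0.4,2.0,0),SP)
P,Q=tool_for(C,[T[0],T[1],31,1.19,0.]); manip.move_straight(P,velocity=30,orientation=Q)
effector.gripper_open()
tx=toolT()[:3,0]
manip.move_straight(P-tx*110,velocity=150)
print(manip.current_force(),manip.current_width(),manip.current_t())
w=snap('wrist','wrist13');s=snap('scene','scene13'); t=snap('top','top13');pickle.dump((w,s,t),open('p13.pkl','wb'))
b=s['img'][200:300,360:480,::-1]; cv2.imwrite('pics/s13c.png',cv2.resize(b,None,fx=6,fy=6,interpolation=cv2.INTER_CUBIC))
print(proj(w,world([457.2,-286.5,32,1.19,0],FAR)).round(0).tolist())
E
```

```text
[-1.088  0.928  0.296] 0.9976339170016199 24.875
[[337.0, 184.0], [339.0, 174.0], [301.0, 184.0], [299.0, 175.0], [337.0, 170.0], [339.0, 159.0], [301.0, 170.0], [299.0, 159.0]]
```

View pics/wrist13.png

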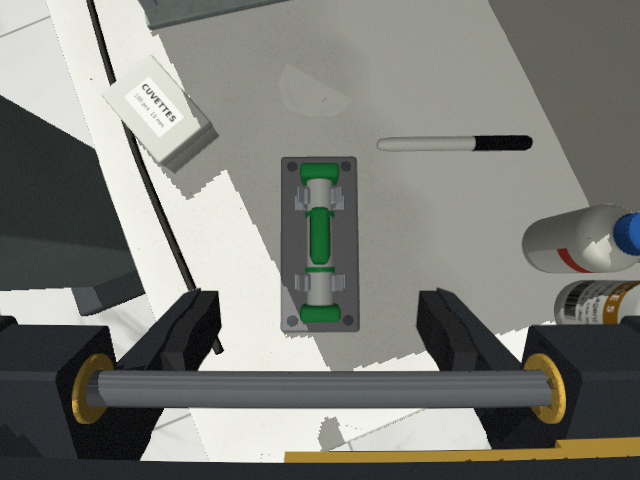

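View pics/s13c.png

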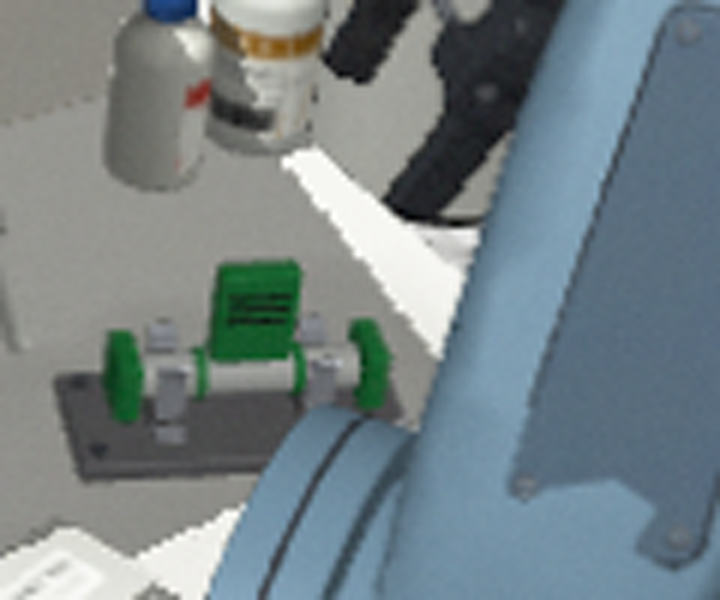

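View pics/scene13.png

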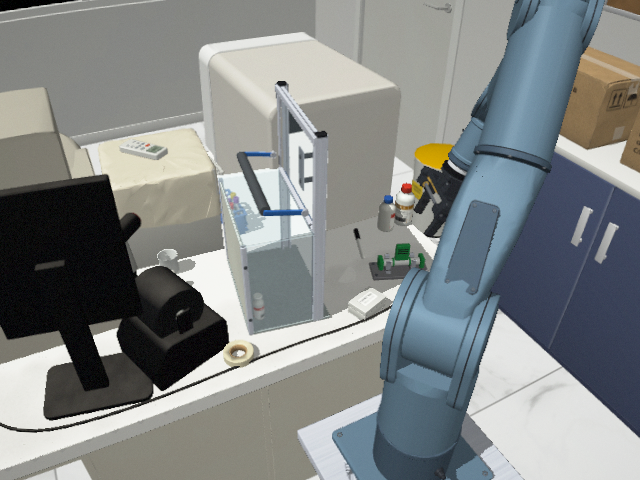

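```bash
python3 - <<'E'
from fit import *
import pickle
np.set_printoptions(precision=3,suppress=True)
w,s,t=pickle.load(open('p13.pkl','rb'))
b=w['img'][150:340,270:370,::-1]; cv2.imwrite('pics/w13c.png',cv2.resize(b,None,fx=3.1,fy=3.1,interpolation=cv2.INTER_CUBIC))
effector.close(20)
Q,tx=quat(1.19,0,-1); c=hw((0,0,0),np.array([457.2,-286.5,1.19]))
manip.goto([c[0],c[1],115],Q)
for dx in (10,-10):
    c=hw((dx,0,0),np.array([457.2,-286.5,1.19]))
    manip.move_straight([c[0],c[1],96],velocity=100)
    f0=np.array(manip.current_force())
    r=manip.move_straight([c[0],c[1],80],velocity=20,max_force=14)
    print(dx,r,manip.current_ee_pos(),np.array(manip.current_force())-f0)
    manip.move_straight([c[0],c[1],96],velocity=60)
print(manip.current_t())
manip.move_straight([c[0],c[1],200],velocity=150)
c=np.array(manip.current_ee_pos()); manip.move_straight([400,-380,330],velocity=250)
effector.gripper_open()
w,s,t=snap('wrist','wrist14'),snap('scene','scene14'),snap('top','top14');pickle.dump((w,s,t),open('p14.pkl','wb'))
print(manip.current_t())
E
```

```text
10 True [ 462.034 -277.825   88.381] [0.099 0.859 5.48 ]
-10 True [ 454.572 -295.877   88.394] [-0.109  0.84   6.481]
29.25
32.375
```

View pics/scene14.png

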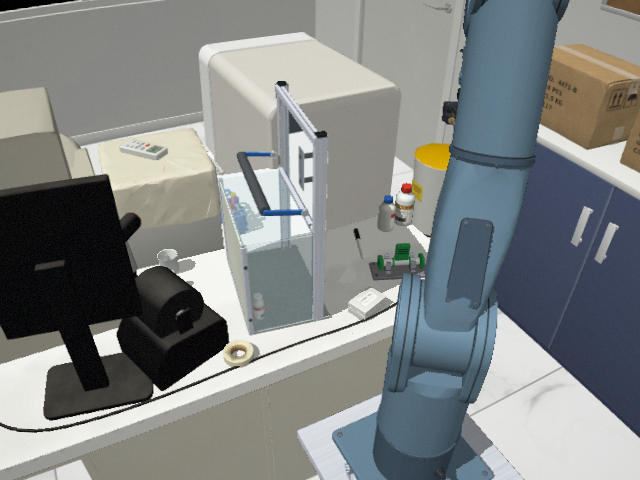

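View pics/wrist14.png

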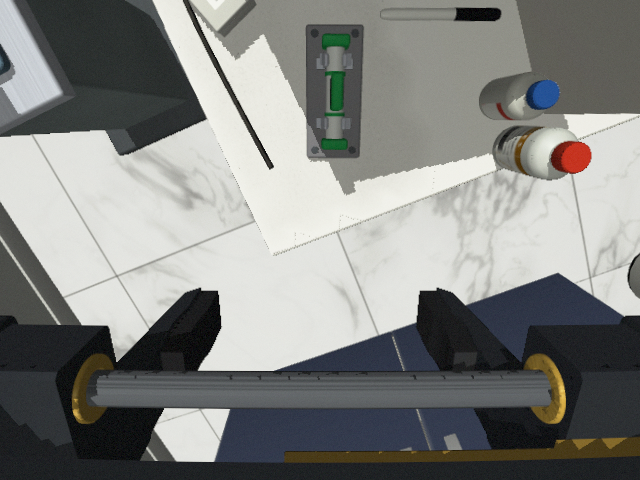

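View pics/top14.png

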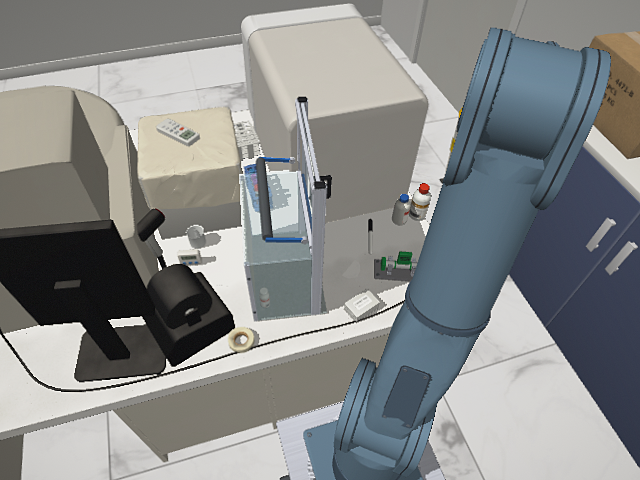

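```bash
python3 -c "
from h import *
manip.finish_job(); print(manip.current_t())"
```

```text
the job is handed in; nothing more can be done
the job is handed in; nothing more can be done
```

The filter cartridge is snapped home in the grey holder, level and tab up. The sash stands open by itself, the gripper is clear of everything, and the job is handed in.

- **Sash:** I lifted it by the handle to about 220 mm, where the upward push met its stop. It was still up in the last pictures, more than 20 s after I let go.
- **Cartridge slip:** It turned about 36° nose-up in the pads while I drew it out of the hood. I measured this in the pictures, levelled it by tilting the tool, and pressed it straight down into the clips.
- **Seating:** It snapped in at the seat height, and further pressing met a firm stop of about 17 N. I then pressed lightly on both ends of the tab. Contact came at 88.4 mm both times, against 88 mm expected, so it is home and level to well under a millimetre.
- **Bystanders:** All seven bystanders look unmoved in the last pictures; I judged this by eye, not by measurement.
- **Time and forces:** The last reading before handing in was 32.4 s, and the highest force I read was about 17 N.
- **Disagreement:** Two views of the holder differed by about 2 mm and 0.02 rad. I used the close view that showed the cartridge and clips together.

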